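# Unlock the bar's cash safe and hold its spring bolt back with the key

### The arm

A 6-joint arm with a two-finger parallel gripper is mounted at the origin on a cart in front of the work surface, level with it; the furniture and walls round the work are solid. World frame = base frame: x ahead of the robot, y to its left, z up, the work surface at z = 0. Lengths are in m, angles in rad, forces in N, time in s.
With the tool pointing down it reaches from about 0.275 to 0.825 m from the base axis. Payload 4.9 kg.
Tool frame: the origin (TCP) lies midway between the tips of the shut fingers; the grasp point (between the pads) lies 19 mm behind it (grip_point_offset is the distance from the TCP to the grasp point, in m); z points along the fingers, y is the line along which they close (so a half turn about z gives the same grasp; the last joint's range is limited). The gripper opens to 85 mm and grips with 20 to 120 N. Pads are 22 mm wide; open, the fingers measure 114 mm over their backs; the gripper's body (76 mm by 85 mm) begins 54 mm behind the grasp point. The pads swing forward as they close: fully open they stand 13 mm farther back than shut.
Start: joints at [1.031, 0.326, -0.193, 1.052, 0, 1.437], TCP at [0.217, 0.505, 0.231] pointing down, gripper open.
Joint ranges: [-2.65, 2.65], [-0.97, 1.79], [-1.3, 1.35], [-1.93, 2.1], [-1.47, 1.37], [-3.14, 3.14]. Speed limits (rad/s): [2.57, 2.57, 3.14, 3.14, 3.14, 3.14].

### API

Orientations are given as a rotation vector (axis times angle).
In Python, from cell import * gives the robot as it stands. Calls block until the motion is done:
- movep(position, orientation): joint-space move of the TCP to a pose.
- move_l(position, velocity=0.15, rot=None, until_force=None): straight line of the TCP; rot=None keeps the orientation; velocity is the mean speed in m/s. With until_force (N) it stops when the force on the tool has changed by that much, and returns True; else False.
- set_joints(angles): joint-space move.
- let_go() and grab(newtons=None): open the fingers fully, or close them until they stop; newtons is the grip in N (None keeps the last).
- sleep(seconds).
- ik(position, orientation): joint angles nearest the present ones, or None.
- get_state(): the state.
- grab_frame(name): name is "side" or "top" or "wrist"; returns a dict with "img" (384x512x3 uint8, red, green, blue), "fx", "fy", "cx", "cy" (pixels), "cam_to_world" (4x4, takes a point from camera to world coordinates); the wrist camera has in their place "T_tool_cam" (4x4, takes a point from camera to tool coordinates, whose origin is the TCP and whose axes are the flange's). Camera axes: x right, y down, z forward; pixel columns grow to the right and rows downward; lengths in m; the calibration is good to about 2 mm. The wrist camera is an equidistant fisheye: a pixel r from the principal point sees the ray r / f radians off the axis. A picture is of the moment at which its call begins: read the wrist's pose just before it. There is no depth.
A pose or a line that the arm cannot do raises MotionError and nothing moves.
- sign_off(): hands the job in; it is judged then, once.
Trained networks look in the newest picture that a camera, given by its name, has taken for a name from the list of things; names that differ only in an ending like _2 or _b are one class to them, and where a whole thing is asked for, a point or a joint stands for the part that bears it (a point fixed in the world has none). Each returns a list of dicts, best first, with "score" (0 to 1); they miss things now and then, are a little off and sometimes report something else, mostly with a low value. They report only what shows in the picture. A call takes as long as a camera call. They do not tell look-alikes from the thing itself.
- spot_in(camera, name): "centre" ([column, row] in pixels, amid what is visible of it).
- silhouettes(camera, name): "mask" (384x512 bool, what is visible of it) and "centre" ([column, row] in pixels, amid what is visible of it).
- tip_of(camera, name): "centre" ([column, row] in pixels: a listed point, or the origin of a listed thing).
The state is a dict: "clock": time; "q": joint angles; "joint_velocities": joint speeds; "tau": joint torques, N m; "position": TCP position; "eef_rot": TCP orientation; "contact_force": force on the tool from outside, world axes, zero at the start; "wrist_torque": the same for the moment, N m; "finger_gap": opening from 0.0 (shut) to 1.0 (fully open); "grasp_force": force on a finger pad.
Only numpy, scipy, OpenCV 4.12 (cv2) and the standard library are available. Lean on these libraries where they do the work, as an engineer would, in place of code of your own. Each camera call takes 0.05 s, during which the arm holds its last target. There are 200 camera calls.

### The job

Lift the double-bitted safe key off its hook on the little key stand, leaving the bottle opener hanging on the other hook, and push the key fully home into the lock on top of the cash safe; the discs inside stick, so rock the key a little each way under light pressure until it drops in, without ever forcing it. Then turn it a quarter turn clockwise, which draws the spring bolt out of the lid, and finish while still gripping the key and holding it turned there against the spring, so that a colleague can lift the lid.

Things in the scene. Friction and masses are not known exactly. Their poses are not given: they have to be found in the camera images.
- key_bow (a point): The safe key, plain steel, 74 mm, 60 g, hanging bit down by its bow's eye on either hook; this point, the bow's centre, is where to grip. Axes: z up the key, y across bow and bit, x through the thickness. Bow: plate 36 mm wide (y), 8 thick (x), +-16 mm high; eye 14 x 14 mm, middle 1 mm below this point. The hook's wire runs through it along x: pinch the narrow edges, closing along y
- key_end (a point): The same key: middle of the bit's lower end face, 58 mm below key_bow along the key's z; same axes. The flat double bit is 16 mm wide (y), 4 mm thick (x), 26 mm long, square-ended; above it an 11 mm round collar (28 to 31 mm above this point), then a 7 mm round neck up to the bow, which begins 42 mm above this point
- safe: The cash safe, fixed: grey steel box, 210 mm deep (x), 230 wide (y); origin under its middle x to its back. Flat front deck 100 mm above the worktop, with the brass lock in a round steel rose (54 mm across, 2 mm high) 62 mm in front of the middle. A 14 mm finger groove parts the deck from the lid, whose edge is 56 mm behind the lock's axis; low handle on the lid, 10 mm above the deck
- keyway (a point): On the safe: middle of the keyway's mouth, level with the deck, on the lock's upright turning axis; axes of the safe. With the lock at 0 the slot is 18 mm long (along y) and 5.5 mm wide (along x), and opens through a 45 degree dished mouth, 4 mm deep, 26 x 13.5 mm at the top. The key is upright and its y lies along the slot when it goes in; either way round fits
- lock_floor (a point): Floor of the lock, 27.5 mm below keyway: key_end rests here when fully home. On the way two sticky discs with the same slot, tops 10.5 and 17.5 mm below the mouth, stand askew by 22 to 30 degrees. The bit drops through the upper one when the key is turned that far clockwise (from above), the lower one anticlockwise, to within 4 to 8 degrees; each then turns with the key. Press with about 5 N
- lock (a joint): Turn of the lock's plug, rad: 0 at rest (slot along the safe's y), grows clockwise seen from above; a quarter turn is 1.57, stops at -0.65 and 1.75. It turns with whatever is in its slot, at any depth; the key has about 0.1 rad of play in it. A spring returns it to 0: 0.08 N m per rad, 0.12 N m at a quarter turn; each disc that the bit has passed adds 0.03 N m of friction
- stand: Key stand, fixed: dark wooden base 95 x 175 mm, steel post, crossbar 135 mm above the worktop; origin at the post's foot, x to its back, y along the crossbar. At y = +58 and -58 mm a hook of 5 mm wire points to -x: level (axis 135 mm high) for 50 mm, then up at 45 degrees to its tip at x = -60 mm, 145 mm high. The key and the opener hang 38 mm in front of the crossbar, their y along it
- opener_eye (a point): Bystander: the flat aluminium bottle opener, 98 mm long, 36 mm wide, hanging on the other hook; this point is the middle of its eye
- bolt (a joint): Travel of the spring bolt, m: a flat steel tongue 18 mm wide that crosses the 14 mm finger groove behind the lock and enters the lid's edge by 4 mm; 0 shot, 0.018 and more drawn back out of lid and groove. The lock's plug draws it, 12.5 mm per rad, and it springs back with it
Not all that is in view belongs to the job. Of the things shaped like the part that bears key_bow, the bare steel one is meant.

How it is judged:
On the way, in this order (a step that is already met when the one before it is completed fails the run):
1. the key is lifted off its hook, held by the fingers (x of key_bow in the frame of stand below -0.075 m and height (world z) of key_end above 0.06 m and contact force between key and stand below 0.01 N and contact force between key and the fingers above 1 N), for 0.1 s.
2. the key is fully home in the lock, not yet turned (z of key_end in the frame of keyway below -0.0255 m and horizontal distance between key_end and keyway below 0.004 m and value of joint lock below 0.8 rad), for 0.1 s.
At the end, for the whole second after the job is handed in: the key is fully home (its end at least 25 mm below the lock's mouth, within 4 mm of its axis, upright within 0.15 rad), gripped by the fingers with more than 2 N and held turned at least 1.3 rad clockwise, still, with the bolt drawn back at least 15.5 mm, and the opener still hanging on its hook (z of key_end in the frame of keyway below -0.025 m and horizontal distance between key_end and keyway below 0.004 m and angle between key_bow's own z axis and vertical below 0.15 rad and value of joint lock above 1.3 rad and velocity of joint lock between -0.1 and 0.1 rad/s and value of joint bolt above 0.0155 m and contact force between key and the fingers above 2 N and height (world z) of opener_eye above 0.12 m); the arm keeps its last pose, push and grip.
It fails at once if the key is forced: more than 80 N between key and lock (contact force between key and safe above 80 N).
It fails at once if the bottle opener is knocked off or dragged from its place (distance of opener_eye from where it was at the start of the episode above 0.03 m).
It also fails if it takes over 54 s, if anything falls off the work surface, if the arm or the gripper's body presses on something with over 40 N, if the wrist force passes 120 N, or if a joint passes its speed limit or range.

## Working session

There is one attempt and no reset: what is moved stays moved. The work goes in short steps, each a Python script; the robot and the scene stay as the last script left them, time stands still between calls to the robot, and variables do not carry over. Pictures are saved under pics/ and viewed, at most 10 in all, crops included, and the job is handed in when it is done.

```bash
ls; mkdir -p pics; cat > h.py <<'E'
from cell import *
import numpy as np, cv2
from scipy.spatial.transform import Rotation as R
def fixedray(f,px):
    T=np.array(f["cam_to_world"]); d=np.array([(px[0]-f["cx"])/f["fx"],(px[1]-f["cy"])/f["fy"],1.])
    d=T[:3,:3]@d; return T[:3,3],d/np.linalg.norm(d)
def wristray(f,st,px):
    T=np.array(f["T_tool_cam"]); u=np.array([(px[0]-f["cx"])/f["fx"],(px[1]-f["cy"])/f["fy"]])
    r=np.linalg.norm(u); d=np.array([*(u/r*np.sin(r) if r>0 else u),np.cos(r)])
    W=np.eye(4); W[:3,:3]=R.from_rotvec(st["eef_rot"]).as_matrix(); W[:3,3]=st["position"]
    M=W@T; return M[:3,3],M[:3,:3]@d
def tri(rays):
    A=np.zeros((3,3)); b=np.zeros(3)
    for o,d in rays:
        P=np.eye(3)-np.outer(d,d); A+=P; b+=P@o
    p=np.linalg.solve(A,b); return p,[np.linalg.norm((np.eye(3)-np.outer(d,d))@(p-o)) for o,d in rays]
def atz(ray,z):
    o,d=ray; return o+d*(z-o[2])/d[2]
def save(f,n): cv2.imwrite("pics/"+n,cv2.cvtColor(f["img"],cv2.COLOR_RGB2BGR))
E
cat > a.py <<'E'
from h import *
s=get_state(); print(s)
for c in ["side","top","wrist"]:
    f=grab_frame(c); save(f,c+"0.png"); print(c,f["fx"],f["fy"],f["cx"],f["cy"],np.round(f.get("cam_to_world",f.get("T_tool_cam")),3).tolist())
    for n in ["key_bow","key_end","safe","keyway","stand","opener_eye"]:
        o=tip_of(c,n)
        for d in o[:4]:
            r=fixedray(f,d["centre"]) if c!="wrist" else wristray(f,s,d["centre"])
            z={"key_bow":.13,"key_end":.075,"keyway":.1,"opener_eye":.13}.get(n,0)
            print(c,n,np.round(d["score"],2),np.round(d["centre"],1),"atz",np.round(atz(r,z),3))
f=[]
E
python3 a.py; python3 -c "
import cv2,numpy as np
print([cv2.imread('pics/%s0.png'%c).shape for c in ['side','top','wrist']])"
```

```text
pics
{'clock': 0.0, 'q': array([ 1.03081605e+00,  3.26935798e-01, -1.93595344e-01,  1.05197493e+00,
        3.61445577e-06,  1.43662363e+00]), 'joint_velocities': array([-0.00129029,  0.00170266,  0.000336  ,  0.00222961,  0.00113823,
        0.00022617]), 'tau': array([-1.02950988e-03, -4.43399727e+01,  2.62438756e+01,  1.54509104e-02,
       -1.44174655e-04, -1.52514144e-05]), 'position': array([0.21679393, 0.50484284, 0.23050187]), 'eef_rot': array([-6.32961301e-01, -3.07658641e+00,  2.53219111e-03]), 'contact_force': array([ 0.26854635,  0.45745382, -0.06838809]), 'wrist_torque': array([-0.04633538,  0.01080061,  0.02962195]), 'grasp_force': 0.0, 'finger_gap': 1.0032812567741483}
side 412.3666991537697 412.3666991537697 257.52658308702223 191.87358459640544 [[0.997, 0.05, -0.064, 0.617], [0.081, -0.611, 0.788, -0.782], [0.0, -0.79, -0.613, 0.639], [0.0, 0.0, 0.0, 1.0]]
side key_bow 0.73 [230.6 316.2] atz [ 0.549 -0.424  0.13 ]
side key_bow 0.44 [253.5 250.9] atz [ 0.57  -0.291  0.13 ]
side key_end 0.71 [254.4 272.7] atz [ 0.572 -0.291  0.075]
side key_end 0.7 [230.6 335.8] atz [ 
[... 603 characters left out ...]
98  0.13 ]
top key_bow 0.39 [369.3 209.2] atz [ 0.531 -0.347  0.13 ]
top key_end 0.67 [360.4 216.4] atz [ 0.52  -0.343  0.075]
top key_end 0.63 [338.4 194.2] atz [ 0.57  -0.293  0.075]
top key_end 0.33 [164.4 195.1] atz [0.556 0.107 0.075]
top safe 0.87 [176.7 178.9] atz [0.608 0.095 0.   ]
top keyway 0.98 [166.1 196.2] atz [0.55  0.098 0.1  ]
top stand 0.84 [307.4 185. ] atz [ 0.602 -0.232  0.   ]
top opener_eye 0.62 [289.  194.1] atz [ 0.559 -0.173  0.13 ]
wrist 297.3186396354542 297.3186396354542 252.5412383779508 195.06726361916782 [[0.0, -0.954, -0.299, 0.076], [1.0, -0.0, 0.001, 0.001], [-0.001, -0.299, 0.954, -0.142], [0.0, 0.0, 0.0, 1.0]]
[(384, 512, 3), (384, 512, 3), (384, 512, 3)]
```

View pics/side0.png

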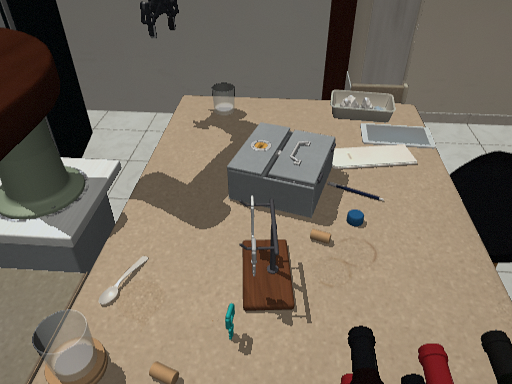

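View pics/top0.png

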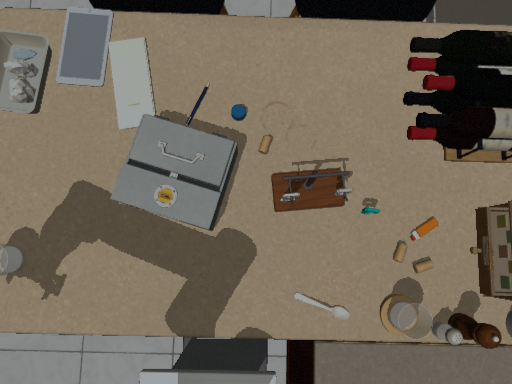

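The side view shows the key stand, with the steel key on the near hook around (254,262) and the opener behind it around (250,215). The teal look-alike stands separately at (230,322). The top view has the lock at (166,196) and the stand at (307,187), turned slightly. Next I'll take close wrist views.

```bash
cat >> h.py <<'E'
def rv(a,tilt=0.,extra=None):
    return (R.from_euler('z',a)*R.from_euler('y',np.pi+tilt)).as_rotvec()
E
cat > b.py <<'E'
from h import *
P={}
q0=ik([.48,-.27,.30],rv(.12)); print("q",q0, "alt",ik([.48,-.27,.30],rv(.12+np.pi)))
def look(pos,yaw,names,tag):
    movep(pos,rv(yaw)); sleep(.3); s=get_state(); f=grab_frame("wrist"); save(f,tag+".png")
    for n in names:
        for d in tip_of("wrist",n)[:3]:
            r=wristray(f,s,d["centre"]); P.setdefault(n,[]).append((tag,d["score"],d["centre"],r))
            print(tag,n,round(d["score"],2),np.round(d["centre"],1),np.round(atz(r,{"key_bow":.1315,"key_end":.0735,"keyway":.1,"opener_eye":.1305}.get(n,0)),4))
N1=["key_bow","key_end","opener_eye","stand"]
look([.50,.05,.27],-.3,["keyway","safe"],"k1")
look([.45,.12,.30],-.3,["keyway","safe"],"k2")
look([.47,-.23,.30],.12,N1,"s1")
look([.50,-.33,.28],.12,N1,"s2")
for n,v in P.items():
    tags=sorted({x[0] for x in v}); b=[max([x for x in v if x[0]==t],key=lambda x:x[1]) for t in tags]
    if len(b)>1: print(n,tri([x[3] for x in b]))
print(get_state()["clock"])
E
python3 b.py
```

```text
q [-6.46432082e-01  2.92604537e-01 -6.33924046e-02  1.21479939e+00
 -4.44089210e-16 -7.66432082e-01] alt [-6.46432082e-01  2.92604537e-01 -6.33924046e-02  1.21479939e+00
  4.44089210e-16  2.37516057e+00]
k1 keyway 0.89 [310.6 203.5] [0.5495 0.1045 0.1   ]
k1 safe 0.64 [296.5 221.8] [0.6108 0.0869 0.    ]
k2 keyway 0.61 [262.5 248.4] [0.5525 0.102  0.1   ]
k2 safe 0.71 [262.2 252.5] [0.611  0.0874 0.    ]
s1 key_bow 0.8 [146.9 197.6] [ 0.5092 -0.3458  0.1315]
s1 key_bow 0.55 [191.5 252.6] [ 0.5723 -0.2899  0.1315]
s1 key_end 0.93 [159.2 186.2] [ 0.5124 -0.3486  0.0735]
s1 key_end 0.61 [200.6 230.8] [ 0.5693 -0.2882  0.0735]
s1 opener_eye 0.76 [291.1 252.2] [ 0.5572 -0.1716  0.1305]
s1 opener_eye 0.6 [199.2 232.6] [ 0.5448 -0.2819  0.1305]
s1 opener_eye 0.24 [193.6 251.3] [ 0.5707 -0.2875  0.1305]
s1 stand 0.92 [243.5 233. ] [ 0.5988 -0.2276  0.    ]
s2 key_bow 0.68 [218.2 191. ] [ 0.5154 -0.3622  0.1315]
s2 key_bow 0.63 [279.8 245.3] [ 0.5693 -0.29    0.1315]
s2 key_end 0.83 [222.2 179.3] [ 0.5181 -0.3636  0.0735]
s2 key_end 0.67 [281.  226.1] [ 0.5705 -0.2832  0.0735]
s2 opener_eye 0
[... 230 characters left out ...]
451680279), np.float64(0.0006284644516801714)])
safe (array([ 0.61203577,  0.08701351, -0.0023181 ]), [np.float64(0.00018657391513304906), np.float64(0.0001865739151330669)])
key_bow (array([ 0.5339884 , -0.36782063,  0.06785415]), [np.float64(0.0012088746835461652), np.float64(0.0012088746835462122)])
key_end (array([ 0.53519484, -0.36881481,  0.00559677]), [np.float64(0.0010664554823572204), np.float64(0.0010664554823573064)])
opener_eye (array([ 0.56842441, -0.16704274,  0.10951215]), [np.float64(0.00027026023498427545), np.float64(0.00027026023498431394)])
stand (array([ 0.60274661, -0.22732979, -0.00601103]), [np.float64(0.0010328421939955045), np.float64(0.0010328421939957227)])
7.2667
```

```bash
python3 -c "
import cv2,numpy as np
a=cv2.imread('pics/s2.png')[150:300,180:430];b=cv2.imread('pics/k1.png')[120:320,180:430]
a=cv2.resize(a,(600,360));cv2.imwrite('pics/m1.png',cv2.resize(a,(800,480)))
cv2.imwrite('pics/m2.png',cv2.resize(b,(750,600)))"
```

```text
(no output)
```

View pics/m1.png

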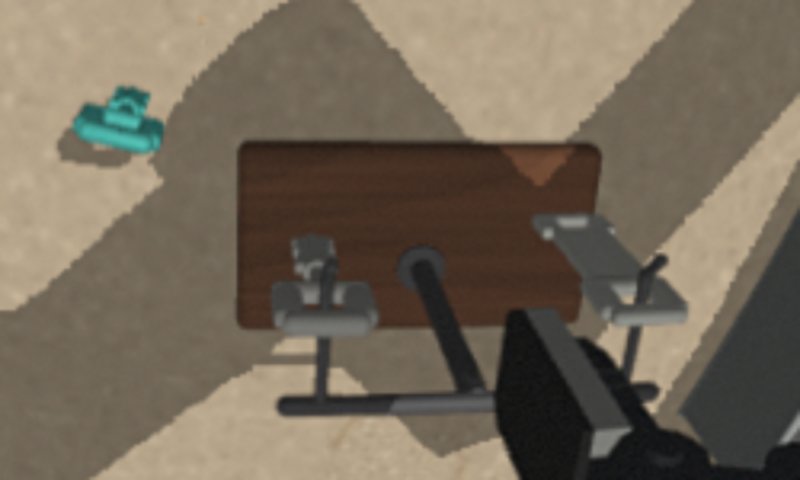

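View pics/m2.png

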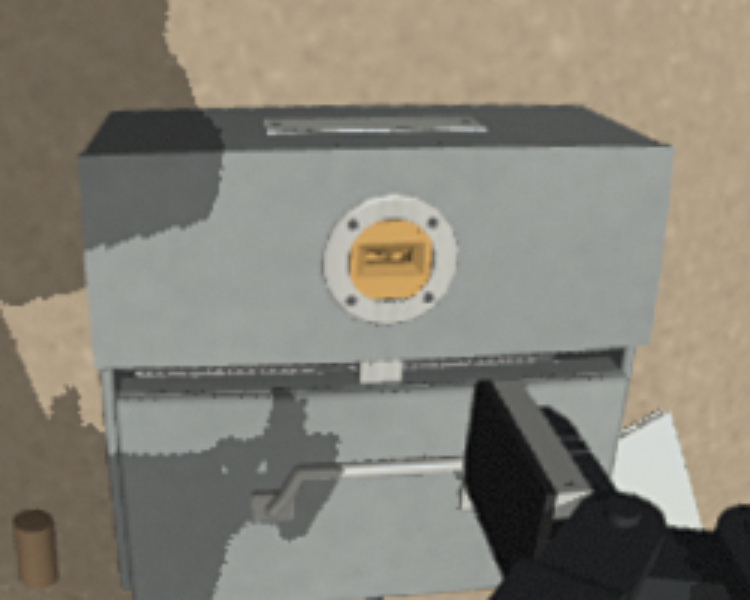

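The stand close-up shows the steel key at crop (323,300), hanging on the left hook across the wire, with the opener at (620,270) on the right hook. In the safe close-up the rose and lock are at (390,258), the slot lies along the safe's y, and the deck edges are clearly visible.

```bash
cat > c.py <<'E'
from h import *
f=grab_frame("wrist"); K=dict(position=[.50,.05,.27],eef_rot=rv(-.3)); S=dict(position=[.50,-.33,.28],eef_rot=rv(.12)); S1=dict(position=[.47,-.23,.30],eef_rot=rv(.12));K2=dict(position=[.45,.12,.30],eef_rot=rv(-.3))
s=get_state(); print("settled err",s["position"]-np.array(S["position"]), (R.from_rotvec(s["eef_rot"])*R.from_rotvec(S["eef_rot"]).inv()).as_rotvec())
kp=lambda x,y,z:atz(wristray(f,K,(180+x/3-.33,120+y/3-.33)),z)
sp=lambda x,y,z:atz(wristray(f,S,(180+x/3.2-.34,150+y/3.2-.34)),z)
def yaw(a,b): d=b-a; return np.arctan2(-d[0],d[1]),np.linalg.norm(d)
A,B,C,D=kp(80,155,.1),kp(672,147,.1),kp(93,368,.1),kp(650,345,.1)
print("front",A,B,yaw(A,B)); print("rear",C,D,yaw(C,D)); print("side yaw",np.arctan2((C-A)[1],(C-A)[0]),np.arctan2((D-B)[1],(D-B)[0]))
print("rose",kp(390,260,.102),"mouth",kp(392,259,.1))
A,B=sp(285,405,.135),sp(655,391,.135); print("bar",A,B,yaw(A,B),(A+B)/2)
A,B=sp(242,330,.015),sp(580,325,.015); print("base front?",yaw(A,B)); A,B=sp(242,143,.015),sp(597,145,.015); print("base",yaw(A,B))
A=sp(275,320,.135);B=sp(377,318,.135);print("bow edge",yaw(A,B),(A+B)/2)
fs,ft=grab_frame("side"),grab_frame("top")
t=dict(key_bow=[(191.5,252.6),(279.8,245.3),(253.5,250.9),(346.3,190.2)],key_end=[(200.6,230.8),(281,226.1),(254.4,272.7),(338.4,194.2)],opener_eye=[(291.1,252.2),(374,244.8),(249.9,209.2),(289,194.1)])
for n,p in t.items():
    print(n,tri([wristray(f,S1,p[0]),wristray(f,S,p[1]),fixedray(fs,p[2]),fixedray(ft,p[3])]))
print("keyway",tri([wristray(f,K,(310.6,203.5)),wristray(f,K2,(262.5,248.4)),fixedray(fs,(261.8,144.4)),fixedray(ft,(166.1,196.2))]))
E
python3 c.py
```

```text
settled err [3.47942464e-05 1.94498260e-04 1.56802252e-04] [-0.00011573 -0.00014415  0.00026785]
front [0.48062066 0.00435743 0.1       ] [0.54256269 0.22332506 0.1       ] (np.float64(-0.27567929104227124), np.float64(0.22756019112880868))
rear [ 0.5623283  -0.02004268  0.1       ] [0.62475205 0.20200463 0.1       ] (np.float64(-0.2740545074881969), np.float64(0.2306550024115388))
side yaw -0.29019664062883177 -0.2538118307598648
rose [0.55215366 0.10170649 0.102     ] mouth [0.55280048 0.10272075 0.1       ]
bar [ 0.6079105  -0.29763814  0.135     ] [ 0.5921268 -0.1560955  0.135    ] (np.float64(0.11105316657802312), np.float64(0.1424199582457293)) [ 0.60001865 -0.22686682  0.135     ]
base front? (np.float64(0.10921473576079832), np.float64(0.1717579986889305))
base (np.float64(0.11452796932115497), np.float64(0.16767762926549956))
bow edge (np.float64(0.12877290478718023), np.float64(0.03500178936550754)) [ 0.57174398 -0.2886442   0.135     ]
key_bow (array([ 0.57003827, -0.29285687,  0.13295979]), [np.float64(0.002574757951998328), np.float64(0.0026372364309659563), np.float64(0.000948089582745153), np.float64(0.00393646692194482)])
key_end (array([ 0.56990027, -0.28901124,  0.07431979]), [np.float64(0.0013006574945873648), np.float64(0.004766524574368632), np.float64(0.0021045860755938895), np.float64(0.003981272499522367)])
opener_eye (array([ 0.55805673, -0.1744128 ,  0.12575147]), [np.float64(0.003042225148235266), np.float64(0.0037438054010769987), np.float64(0.005163859027945138), np.float64(0.001651539831120785)])
keyway (array([0.55234563, 0.10187145, 0.10039442]), [np.float64(0.003006246769456781), np.float64(0.0007789751004962115), np.float64(0.004220313321078597), np.float64(0.004297668376160167)])
```

```bash
cat > d.py <<'E'
from h import *
ya=.112; x,y=.5705,-.2905
c,s_=np.cos(ya),np.sin(ya)
movep([x,y,.20],rv(ya)); 
hit=move_l([x,y,.108],velocity=.12,until_force=8); print("hit",hit,get_state()["position"])
if not hit:
    grab(60); sleep(.2); s=get_state(); print(s["finger_gap"],s["grasp_force"],s["contact_force"],s["clock"])
    save(grab_frame("wrist"),"g1.png"); save(grab_frame("side"),"g2.png")
    a=cv2.imread("pics/g1.png");b=cv2.imread("pics/g2.png")
    cv2.imwrite("pics/g.png",np.hstack([cv2.resize(a[150:384,130:430],(400,312)),cv2.resize(b[170:320,170:340],(400,312))]))
E
python3 d.py
```

```text
hit False [ 0.57103816 -0.29112177  0.10912616]
0.4047170886633237 59.49838785454631 [-0.93137695  0.47759812  5.1309369 ] 9.575
```

View pics/g.png

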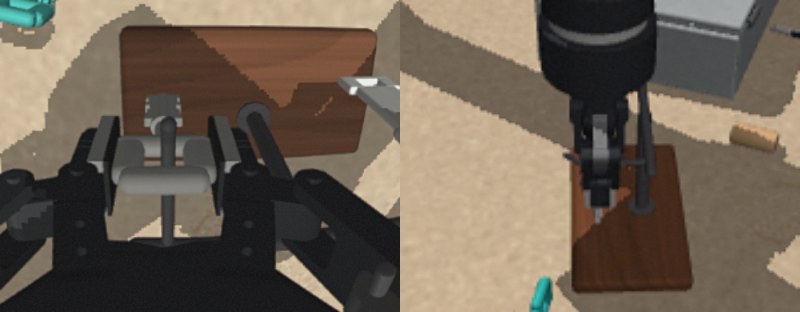

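The fingers hold the steel bow by its two edges, with the wire through its eye at crop (168,170). Now I'll lift it off, tilted along the hook.

```bash
cat > e.py <<'E'
from h import *
ya=.112; X0,Y0=get_state()["position"][:2]; d=.0225; zE=.1345
def go(dx,dz,t,v):
    # dx along stand x from hang point, dz rise of the eye above wire axis
    w=R.from_euler('z',ya).apply([dx-d*np.sin(t),0,0])
    move_l([X0+w[0],Y0+w[1],zE+dz-d*np.cos(t)+.001],velocity=v,rot=rv(ya,t))
    s=get_state(); print(dx,t,np.round(s["contact_force"],1),round(s["finger_gap"],3),round(s["clock"],2))
go(0,0,0,.05); go(0,0,.35,.05)
go(-.010,0,.35,.05); go(-.022,.010,.35,.05); go(-.042,.030,.35,.06)
go(-.060,.06,0,.1)
print(get_state()["grasp_force"])
print(ik([.552,.102,.15],rv(-.275)),ik([.552,.102,.12],rv(-.275-1.65)))
E
python3 e.py
```

```text
0 0 [-0.   0.2 -0.8] 0.411 9.93
0 0.35 [-0.2  0.6 -0.5] 0.408 10.43
-0.01 0.35 [ 0.6 -0.3 -0. ] 0.411 10.78
-0.022 0.35 [-0.7  0.2 -0.7] 0.41 11.24
-0.042 0.35 [-0.  -0.3 -0.4] 0.413 11.87
-0.06 0 [ 0.8 -0.4 -1.3] 0.407 12.37
59.68216186389327
[ 0.05122926  0.41313724 -0.28353808  0.87412101  0.          0.32622926] [ 0.05122926  0.44427191 -0.32047469  0.80604973  0.          1.97622926]
```

```bash
cat > f.py <<'E'
from h import *
s=get_state();p=s["position"]
move_l([p[0],p[1],.22],velocity=.25); movep([.552,.102,.19],rv(-.275)); move_l([.552,.102,.162],velocity=.1); sleep(.3)
s=get_state(); print(s["position"],s["clock"],s["finger_gap"])
T=np.eye(4);T[:3,:3]=R.from_rotvec(s["eef_rot"]).as_matrix();T[:3,3]=s["position"]
f=grab_frame("wrist"); save(f,"w3.png")
for n,z in [("key_end",.1265),("key_bow",.1845),("keyway",.1)]:
    for d in tip_of("wrist",n)[:2]:
        pt=atz(wristray(f,s,d["centre"]),z); print(n,round(d["score"],2),np.round(d["centre"],1),np.round(pt,4),"tool",np.round(np.linalg.inv(T)@[*pt,1],4)[:3])
for c in ["side","top"]:
    g=grab_frame(c); save(g,c+"3.png")
    for n,z in [("key_end",.1265),("key_bow",.1845),("keyway",.1)]:
        for d in tip_of(c,n)[:3]: print(c,n,round(d["score"],2),np.round(d["centre"],1),np.round(atz(fixedray(g,d["centre"]),z),4))
a=cv2.imread("pics/w3.png")[150:384,130:430]; b=cv2.imread("pics/side3.png")[90:210,200:340]
cv2.imwrite("pics/v3.png",np.hstack([cv2.resize(a,(450,351)),cv2.resize(b,(350,351))]))
E
python3 f.py
```

```text
[0.55241042 0.10197777 0.16256954] 14.9333 0.4104791126333355
key_end 0.73 [249.8 225.9] [0.5528 0.1009 0.1265] tool [-0.0006 -0.001   0.0361]
key_bow 0.69 [250.7 271. ] [0.5513 0.1022 0.1845] tool [ 0.0011 -0.0001 -0.0219]
keyway 0.9 [252.2 210.9] [0.5527 0.1025 0.1   ] tool [-0.0001  0.0006  0.0626]
side key_end 0.51 [232.3 335. ] [ 0.5549 -0.4519  0.1265]
side key_end 0.47 [263.  135.4] [0.5587 0.1054 0.1265]
side key_bow 0.59 [229.3 314.1] [ 0.5541 -0.4591  0.1845]
side keyway 0.69 [260.4 145.5] [0.5527 0.1008 0.1   ]
top key_end 0.65 [359.5 217.1] [ 0.5134 -0.3269  0.1265]
top key_bow 0.39 [371.5 209.2] [ 0.5247 -0.3351  0.1845]
top keyway 0.67 [162.2 195.3] [0.5521 0.1068 0.1   ]
top keyway 0.25 [304.4 185.9] [ 0.5827 -0.2104  0.1   ]
```

View pics/v3.png

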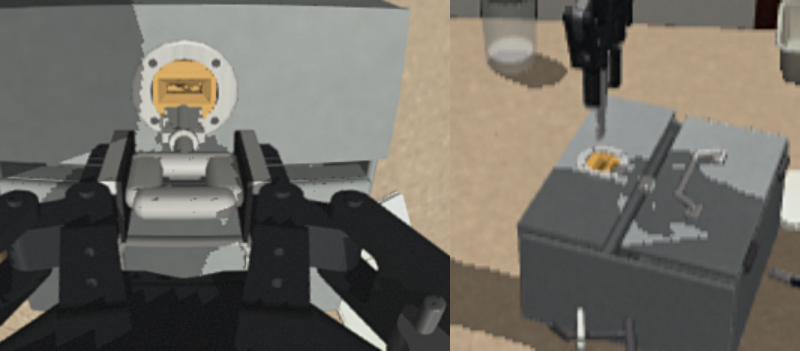

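The left (wrist) view has the key held straight over the keyway, mouth at crop (185,88), and the side view agrees, with the key above the lock at (601,160). Lateral error is about 1 mm, well inside the funnel.

```bash
cat > i.py <<'E'
from h import *
X,Y=.5524,.1026
def show(t=""):
    s=get_state(); print(t,"z",round(s["position"][2],4),"xy",np.round(s["position"][:2]-[X,Y],4),"F",np.round(s["contact_force"],1),"M",np.round(s["wrist_torque"],2),"gap",round(s["finger_gap"],3),"t",round(s["clock"],2)); return s
E
cat > j.py <<'E'
from i import *
move_l([X,Y,.142],velocity=.1); show("above")
h=move_l([X,Y,.115],velocity=.025,until_force=5); show(h)
sleep(.1); show()
E
python3 j.py
```

```text
above z 0.1415 xy [-0.0006 -0.    ] F [-0.4 -0.  -1.1] M [-0.05 -0.02  0.07] gap 0.409 t 15.88
True z 0.1243 xy [ 0.0006 -0.0001] F [-0.7  0.3  5.7] M [-0.06  0.15 -0.05] gap 0.408 t 16.62
 z 0.1244 xy [ 0.0006 -0.0001] F [-0.7 -0.2  5.1] M [-0.03  0.19 -0.03] gap 0.413 t 16.72
```

```bash
cat >> i.py <<'E'
Y0=-.275
def press(deg,dz=.012,f=4,v=.03):
    z0=get_state()["position"][2]
    move_l([X,Y,z0-dz],velocity=v,rot=rv(Y0-np.radians(deg)),until_force=f)
    return z0-get_state()["position"][2]
def sweep(degs,zstop):
    z0=get_state()["position"][2]
    for d in degs:
        move_l([X,Y,z0-.0003],velocity=.05,rot=rv(Y0-np.radians(d)))
        dr=press(d); s=show("deg %g drop %.4f"%(d,dr))
        if s["position"][2]<zstop: return d
        if s["contact_force"][2]>14: move_l([X,Y,z0+.0005],velocity=.03); show("relaxed")
    return None
E
cat > k.py <<'E'
from i import *
print(sweep([18,22,26,30,34],.1215))
E
python3 k.py
```

```text
deg 18 drop 0.0067 z 0.1175 xy [ 0.0013 -0.0003] F [-0.7 -0.   6. ] M [-0.11  0.07  0.06] gap 0.41 t 17.51
18
```

```bash
cat > k.py <<'E'
from i import *
move_l([X,Y,.1176],velocity=.05,rot=rv(Y0)); show("0")
print(sweep([-16,-20,-24,-28,-32],.1135))
E
python3 k.py
```

```text
0 z 0.1176 xy [0.0007 0.0002] F [4.8 0.1 0.9] M [-0.02 -1.05 -0.03] gap 0.407 t 17.98
deg -16 drop 0.0098 z 0.1076 xy [ 0.001  -0.0002] F [ 2.1 -0.4  2.8] M [-0.02 -0.23  0.03] gap 0.409 t 18.77
-16
```

```bash
cat > k.py <<'E'
from i import *
move_l([X,Y,.1074],velocity=.05,rot=rv(Y0)); show("0")
print(press(0,dz=.006,f=6,v=.02)); sleep(.3); show("home")
E
python3 k.py
```

```text
0 z 0.1076 xy [ 0.0007 -0.0004] F [ 3.5 -1.2  5.3] M [-0.2  -0.93  0.05] gap 0.413 t 19.2
-9.291014096968198e-09
home z 0.1076 xy [ 0.0012 -0.0005] F [-0.2 -0.9  5.1] M [-0.04  0.21  0.07] gap 0.408 t 19.71
```

```bash
cat > k.py <<'E'
from i import *
X+=.001; Y-=.0003
for d in [15,30,45,60,75,85,93]:
    move_l([X,Y,.1071],velocity=.05,rot=rv(Y0-np.radians(d))); s=show(d)
    if np.linalg.norm(s["contact_force"])>30: break
sleep(.4); s=show("end"); print(s["grasp_force"],s["q"])
e=R.from_rotvec(s["eef_rot"]).as_matrix(); print("yaw",np.arctan2(-e[0,1],e[1,1]))
f=grab_frame("wrist"); save(f,"w5.png"); g=grab_frame("side"); save(g,"s5.png")
a=f["img"][100:384,100:450][:,:,::-1]; b=g["img"][90:210,200:340][:,:,::-1]
cv2.imwrite("pics/v5.png",np.hstack([cv2.resize(a,(450,365)),cv2.resize(b,(350,365))]))
E
python3 k.py
```

```text
15 z 0.1076 xy [ 0.001  -0.0007] F [ 1.4 -2.   9.1] M [-0.24 -0.31  0.07] gap 0.406 t 20.12
30 z 0.1076 xy [ 0.0008 -0.001 ] F [ 1.4 -2.3  9.3] M [-0.43 -0.28  0.05] gap 0.41 t 20.52
45 z 0.1076 xy [ 0.0007 -0.0012] F [ 0.3 -1.4 10.2] M [-0.55 -0.2   0.06] gap 0.409 t 20.93
60 z 0.1076 xy [ 0.0005 -0.0013] F [ 0.8 -3.3 10.1] M [-0.69 -0.02  0.11] gap 0.413 t 21.34
75 z 0.1076 xy [ 0.0002 -0.0014] F [ 1.  -3.5 10.3] M [-0.73  0.09  0.18] gap 0.409 t 21.75
85 z 0.1076 xy [ 0.0001 -0.0015] F [-0.6 -3.2 11.6] M [-0.73  0.16  0.1 ] gap 0.409 t 22.07
93 z 0.1076 xy [-0.0001 -0.0015] F [-1.4 -2.8 11.8] M [-0.69  0.23  0.13] gap 0.403 t 22.37
end z 0.1075 xy [-0.0001 -0.0015] F [-1.6 -3.2 11.9] M [-0.77  0.28  0.12] gap 0.412 t 22.77
61.050293315202 [ 0.05108776  0.45987951 -0.33178429  0.78090741 -0.00265344  1.95011216]
yaw -1.8990230848881917
```

View pics/v5.png

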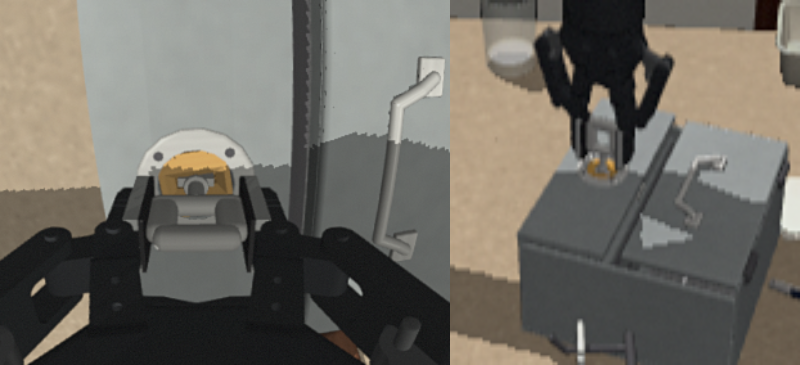

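The wrist view shows the key turned in the lock (rose at crop (195,170)). The groove at (305,150) is clear, with no bolt across it, and the grip and forces are steady.

```bash
python3 -c "
from cell import *
print(sign_off())"
```

```text
the job is handed in; nothing more can be done
None
```

I handed the job in at about 23 s of the 54 s allowed: by my readings the key is fully home and held about 1.6 rad clockwise in the grip, and the last picture shows the finger groove clear of the bolt; the opener was not touched, and no verdict came back.

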